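Set out the analyser carrier around its two standards

ROBOT

A 6-joint arm with a two-finger parallel gripper is mounted at the origin on the work surface. World frame = base frame: x ahead of the robot, y to its left, z up, the work surface at z = 0. Lengths are in m, angles in rad, forces in N, time in s.
With the tool pointing down it reaches from about 0.35 to 0.85 m from the base axis. Payload 8.1 kg.
Tool frame: the origin (TCP) lies at the very end of the fingers, on their centre line; the grasp point (between the pads) lies 19 mm behind it; z points along the fingers, y is the direction in which the jaws open and shut (so a half turn about z gives the same grasp; the last joint's range is limited). The gripper opens to 93 mm and grips with 3 to 60 N. Pads are 15 mm wide; open, the fingers measure 128 mm over their backs; the gripper's body (75 mm by 188 mm) begins 65 mm behind the grasp point.
Start: joints at [1.128, 0.13, 1.488, -0, 1.523, -0.085], TCP at [0.21, 0.562, 0.219] pointing down, gripper open.
Joint ranges: [-2.96, 2.96], [-0.89, 2.26], [0.02, 2.5], [-1.34, 4.48], [0, 2.73], [-2.66, 2.66]. Speed limits (rad/s): [2.39, 2.39, 2.79, 3.14, 3.14, 3.14].

INTERFACE

Orientations are given as a rotation vector (axis times angle).
In Python, from plant import robot gives the robot as it stands.
- The arm moves only by the shell command python3 -m inch 'ROWS' [FORCE]. ROWS is JSON, a list that holds one entry, the list of rows, each a list of 7 numbers: the shift along the tool's x, y, z in cm, then the turn, a rotation vector about the tool's x, y, z in degrees, then the gripper command: -1 is fully open, 1 is shut, values between are in proportion. A call has 1 to 5 rows; each row shifts and turns the commanded pose from where the row before left it, along the tool's axes as they then stand; what a row does not reach is not made up. A row lasts 1/10 s, in which the tool goes at most 50 mm and 8.59 degrees, less where a joint would pass 70% of its speed; a pose out of reach is approached as far as the arm can. A call with a gripper value outside its range is refused whole. The fingers move at their own pace and stop on an object; FORCE is the grip in N (left out, the last holds). Time passes only in rows, so rows that do not move let the fingers close. It gives the time, the measured TCP pose, the force and the opening at its end, in the units of the state.
- robot.read_state(): the state, without advancing time (a new reading comes with each control period).
- robot.read_camera(name): name is "scene" or "side" or "wrist"; returns a dict with "image" (384x512x3 uint8, blue, green, red), "K" (3x3 intrinsics, pixels), "distortion" ([k1, k2, p1, p2, k3] as OpenCV has them; the pictures are not rectified), "R" (3x3) and "t" (3): a world point X has camera coordinates R X + t; the wrist camera has in their place "tool_from_camera" (4x4, takes a point from camera to tool coordinates, whose origin is the TCP and whose axes are the flange's). Camera axes: x right, y down, z forward; pixel columns grow to the right and rows downward; lengths in m; the calibration is good to about 2 mm. A picture is of the moment at which its call begins: read the wrist's pose just before it. There is no depth.
- robot.close_job(): hands the job in, once; it reports no verdict.
The state is a dict: "t": time; "q": joint angles; "dq": joint speeds; "joint_torque": joint torques, N m; "tool_pos": TCP position; "orientation": TCP orientation; "force": force on the tool from outside, world axes, zero at the start; "wrist_torque": the same for the moment, N m; "opening": finger opening in m.
Only numpy, scipy, OpenCV 4.12 (cv2) and the standard library are available. Lean on these libraries where they do the work, as an engineer would, in place of code of your own. Each camera call takes 0.05 s, during which the arm holds its last target. There are 200 camera calls.

TASK

Set out the lavender-framed sample carrier around the two standards already standing in its front row (the row nearer the robot), each pot upright on the floor of its own compartment: the maroon-capped pot between the grey-capped and black-capped standards, the orange-capped pot directly behind the grey standard, and the blue-capped pot directly behind the black one ('behind' is the back row, farther from the robot). Then stand the white-capped pot centred on top of the maroon one. Leave the two standards in their compartments and the green-capped pot where it stands.

Things in the scene. Friction and masses are not known exactly. Their poses are not given: they have to be found in the camera images.
- carrier: fixed shallow white tray, lavender frame, 158 (x) by 222 mm (y), yaw within 0.3 rad. Six open compartments, 67 mm or more clear, centred at x = -38 (front row) or +38 mm (back row), y = -72, 0, +72 mm in its frame. Floor 4 mm, dividers 12 mm, frame 14 mm above the bench. Origin: centre of underside, on the bench; x to the back row (away from the robot), y left, z up.
- grey_standard: screw-capped specimen pot with mid-grey cap, milky white sides, upright cylinder 40 mm in diameter, 50 mm tall, flat top (cap: upper 18 mm); reference standard, about 120 g, stands (and stays) in one of the two end compartments of the carrier's front row; which end varies. Origin: centre of underside; z up its axis.
- black_standard: screw-capped specimen pot with black cap, milky white sides, upright cylinder 40 mm in diameter, 50 mm tall, flat top (cap: upper 18 mm); reference standard, about 120 g, stands (and stays) in one of the two end compartments of the carrier's front row; which end varies. Origin: centre of underside; z up its axis.
- orange_pot: screw-capped specimen pot with orange cap, milky white sides, upright cylinder 40 mm in diameter, 50 mm tall, flat top (cap: upper 18 mm); about 80 g, loose, starts on the pale blue mat (3 mm thick). Origin: centre of underside; z up its axis.
- maroon_pot: screw-capped specimen pot with maroon (dark wine red) cap, milky white sides, upright cylinder 40 mm in diameter, 50 mm tall, flat top (cap: upper 18 mm); about 80 g, loose, starts on the pale blue mat (3 mm thick). Origin: centre of underside; z up its axis.
- blue_pot: screw-capped specimen pot with sky-blue cap, milky white sides, upright cylinder 40 mm in diameter, 50 mm tall, flat top (cap: upper 18 mm); about 80 g, loose, starts on the pale blue mat (3 mm thick). Origin: centre of underside; z up its axis.
- white_pot: screw-capped specimen pot with white cap, milky white sides, upright cylinder 40 mm in diameter, 50 mm tall, flat top (cap: upper 18 mm); about 80 g, loose, starts on the pale blue mat (3 mm thick). Origin: centre of underside; z up its axis.
- green_pot: screw-capped specimen pot with green cap, milky white sides, upright cylinder 40 mm in diameter, 50 mm tall, flat top (cap: upper 18 mm); about 80 g, loose, starts on the pale blue mat (3 mm thick); to be left there. A flat dish, 55 mm wide and 12 mm high, no part of the job, shares the mat; things on the mat are at least 78 mm apart, centre to centre. Origin: centre of underside; z up its axis.

How it is judged:
By the outcome, as a careful person would: the job done as asked, in the order asked, and still so for the second after the job is handed in, with the robot touching nothing.
It also fails if it takes over 99 s, if anything falls off the work surface, if the arm or the gripper's body presses on something with over 40 N, if the wrist force passes 120 N, or if a joint passes its speed limit or range.

## Working session

There is one attempt and no reset: what is moved stays moved. The work goes in short steps, Python scripts to look and compute and a shell command to move; the robot and the scene stay as the last step left them, time stands still between calls to the robot, and variables do not carry over. Pictures are saved under pics/ and viewed, about 12 in all and at most 16, crops included, and the job is handed in when it is done.

```bash
ls; mkdir -p pics; python3 - <<'E'
from plant import robot
import cv2
print(robot.read_state())
for n in ["scene","side"]:
    c=robot.read_camera(n); cv2.imwrite(f"pics/{n}0.png",c["image"]); print(n,c["K"],c["distortion"],c["R"],c["t"])
    import pickle; pickle.dump(c,open(f"{n}0.pkl","wb"))
E
```

```text
pics
{'t': 0.0, 'q': array([ 1.12757908e+00,  1.31163114e-01,  1.48928883e+00,  4.85803726e-06,
        1.52300191e+00, -8.53896972e-02]), 'dq': array([ 0.00144926, -0.00135559,  0.00052742, -0.001351  , -0.00087524,
       -0.0003684 ]), 'joint_torque': array([-6.00241510e-04, -5.59868217e+01, -4.91742504e+01,  7.64987734e-02,
        3.67096276e-02, -1.94324753e-04]), 'tool_pos': array([0.20986701, 0.56148274, 0.21758105]), 'orientation': array([-5.58993093e-01, -3.09096085e+00,  2.81962516e-03]), 'force': array([-0.61995737, -0.06113236, -0.14652394]), 'wrist_torque': array([0.0413415 , 0.01520168, 0.02547738]), 'opening': 0.09325148761821235}
scene [[363.91952277   0.         252.62390907]
 [  0.         363.91952277 192.84834846]
 [  0.           0.           1.        ]] [-0.03555639  0.          0.          0.          0.        ] [[-0.8350822   0.54994674  0.01401052]
 [ 0.36523491  0.57328672 -0.73344788]
 [-0.41138932 -0.60737214 -0.67960129]] [ 0.43023537 -0.15100604  0.98278188]
side [[379.20768936   0.         248.57780314]
 [  0.         379.20768936 188.56336876]
 [  0.           0.           1.        ]] [-0.1132246  0.         0.         0.         0.       ] [[ 0.82478914 -0.56540782 -0.0060727 ]
 [-0.35403492 -0.50801511 -0.78522604]
 [ 0.44088792  0.64979585 -0.61917945]] [-0.4555439   0.22980669  0.48976085]
```

View pics/scene0.png

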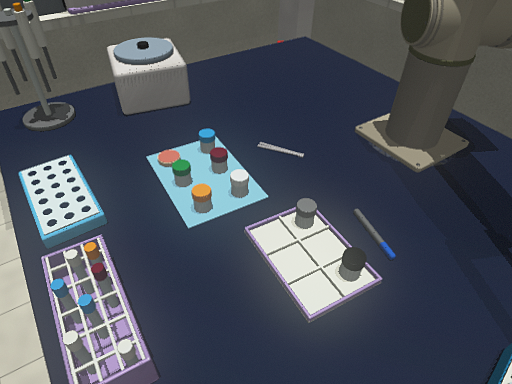

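View pics/side0.png

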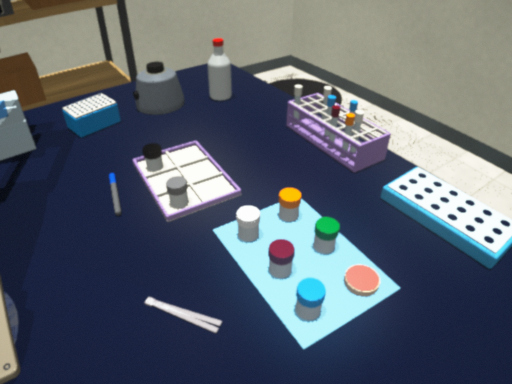

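The scene view shows the carrier at about (313,262), with grey (306,206) and black (354,258) in its front row. The mat pots there are blue (207,133), maroon (219,154), green (181,167), orange (202,191) and white (239,176). The side view agrees with this layout.

```bash
cat > h.py <<'E'
import numpy as np, cv2
from scipy.spatial.transform import Rotation as Ro
def ray(c,uv,R=None,t=None):
    R=c["R"] if R is None else R; t=c["t"] if t is None else t
    n=cv2.undistortPoints(np.array([[uv]],float),c["K"],np.array(c["distortion"]))[0,0]
    return -R.T@t, R.T@np.array([n[0],n[1],1])
def onplane(c,uv,z,R=None,t=None):
    o,d=ray(c,uv,R,t); return o+d*(z-o[2])/d[2]
def wristRt(c,s):
    T=np.eye(4);T[:3,:3]=Ro.from_rotvec(s["orientation"]).as_matrix();T[:3,3]=s["tool_pos"]
    M=np.linalg.inv(T@np.array(c["tool_from_camera"])); return M[:3,:3],M[:3,3]
def proj(c,X,R=None,t=None):
    R=c["R"] if R is None else R; t=c["t"] if t is None else t
    return cv2.projectPoints(np.array([X],float),cv2.Rodrigues(R)[0],np.array(t,float),c["K"],np.array(c["distortion"]))[0][0,0]
def tocm(s,target):  # world displacement in tool axes, cm
    return Ro.from_rotvec(s["orientation"]).inv().apply(np.array(target)-s["tool_pos"])*100
E
python3 - <<'E'
from h import *
import pickle
a=pickle.load(open("scene0.pkl","rb"));b=pickle.load(open("side0.pkl","rb"))
P=dict(blue=((207,133),(311,289)),maroon=((219,154),(282,249)),green=((181,167),(327,227)),orange=((202,191),(290,196)),white=((239,176),(248,214)),grey=((306,206),(177,184)),black=((354,258),(152,150)))
for k,(u,v) in P.items(): print(k,onplane(a,u,.053).round(4),onplane(b,v,.053).round(4))
for u in [(246,230),(303,204),(380,279),(309,320)]: print("c",onplane(a,u,.014).round(4))
for u in [(133,153),(195,143),(240,188),(168,215)]: print("c",onplane(b,u,.014).round(4))
from plant import robot
s=robot.read_state();print(Ro.from_rotvec(s["orientation"]).as_matrix().round(3))
E
```

```text
blue [ 0.4929 -0.2381  0.053 ] [ 0.4902 -0.2429  0.053 ]
maroon [ 0.5102 -0.1479  0.053 ] [ 0.5037 -0.1614  0.053 ]
green [ 0.6031 -0.1511  0.053 ] [ 0.5933 -0.1656  0.053 ]
orange [ 0.6005 -0.0579  0.053 ] [ 0.5942 -0.0697  0.053 ]
white [ 0.5127 -0.0577  0.053 ] [ 0.506  -0.0664  0.053 ]
grey [0.4503 0.089  0.053 ] [0.4443 0.0776 0.053 ]
black [0.4614 0.2306 0.053 ] [0.4526 0.216  0.053 ]
c [0.5633 0.0492 0.014 ]
c [0.423  0.0529 0.014 ]
c [0.4276 0.2717 0.014 ]
c [0.5814 0.2628 0.014 ]
c [0.4305 0.2914 0.014 ]
c [0.5681 0.2466 0.014 ]
c [0.5606 0.0422 0.014 ]
c [0.4075 0.0509 0.014 ]
[[-0.937  0.35  -0.001]
 [ 0.35   0.937 -0.001]
 [ 0.    -0.002 -1.   ]]
```

```bash
python3 -m inch '[[[0,0,0,0,0,8.5,-0.3],[0,0,0,0,0,8.5,-0.3],[0,0,0,0,0,8.5,-0.3],[0,0,0,0,0,8.5,-0.3],[0,0,0,0,0,8.5,-0.3]]]' && python3 -m inch '[[[0,0,0,0,0,8.5,-0.3],[0,0,0,0,0,8.5,-0.3],[0,0,0,0,0,8.5,-0.3],[0,0,0,0,0,8.5,-0.3],[0,0,0,0,0,1.5,-0.3]]]' 
python3 -m inch '[[[-3.4,2.4,-0.6,0,0,0,-0.3],[-3.4,2.4,-0.6,0,0,0,-0.3],[-3.4,2.4,-0.6,0,0,0,-0.3],[-3.4,2.4,-0.6,0,0,0,-0.3],[-3.4,2.4,-0.6,0,0,0,-0.3]]]'
python3 -m inch '[[[-3.4,2.4,-0.6,0,0,0,-0.3],[-3.4,2.4,-0.6,0,0,0,-0.3],[-3.4,2.4,-0.6,0,0,0,-0.3],[-3.4,2.4,-0.6,0,0,0,-0.3],[-3.4,2.4,-0.6,0,0,0,-0.3]]]'
python3 -m inch '[[[-3.4,2.4,-0.6,0,0,0,-0.3],[-3.4,2.4,-0.6,0,0,0,-0.3],[0,0,0,0,0,0,-0.3],[0,0,0,0,0,0,-0.3]]]'
python3 - <<'E'
from h import *
import pickle
from plant import robot
s=robot.read_state();c=robot.read_camera("wrist");pickle.dump((s,c),open("w1.pkl","wb"));cv2.imwrite("pics/w1.png",c["image"])
print(s["t"],s["tool_pos"],Ro.from_rotvec(s["orientation"]).as_matrix().round(3),s["q"],c["tool_from_camera"])
E
```

```text
t: 0.6
tool_pos: [0.21, 0.5617, 0.218]
orientation: [1.65, 2.673, -0.002]
force: [-0.3, 0.2, -0.3]
opening: 0.0613
t: 1.1
tool_pos: [0.21, 0.5617, 0.2181]
orientation: [2.383, 2.047, -0.001]
force: [0.6, 0.4, -0.7]
opening: 0.0602
t: 1.6
tool_pos: [0.3039, 0.3746, 0.2486]
orientation: [2.376, 2.056, -0.0]
force: [1.0, 0.6, -0.1]
opening: 0.0606
t: 2.1
tool_pos: [0.3975, 0.1887, 0.2788]
orientation: [2.376, 2.055, 0.0]
force: [1.7, -0.2, -0.1]
opening: 0.0609
t: 2.5
tool_pos: [0.4348, 0.1153, 0.2905]
orientation: [-2.38, -2.05, 0.0]
force: [-1.0, 0.6, -0.6]
opening: 0.0605
2.5 [0.43476997 0.11525011 0.29048585] [[ 0.148  0.989 -0.   ]
 [ 0.989 -0.148  0.   ]
 [ 0.    -0.    -1.   ]] [ 1.44764174e-01 -3.02114233e-01  1.76661756e+00  3.33252288e-04
  1.67746594e+00  2.93259997e-01] [[ 2.50795400e-04 -9.69835672e-01 -2.43759528e-01  6.62404984e-02]
 [ 9.99999643e-01  4.66263243e-05  8.43353447e-04  3.78342313e-04]
 [-8.06548646e-04 -2.43759652e-01  9.69835337e-01 -1.67502513e-01]
 [ 0.00000000e+00  0.00000000e+00  0.00000000e+00  1.00000000e+00]]
```

View pics/w1.png

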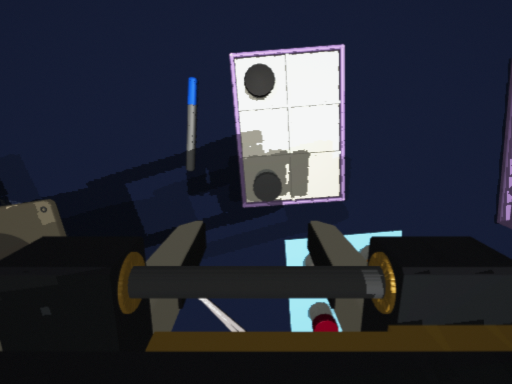

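The wrist view shows the whole carrier, with frame corners at (231,53), (343,46), (344,200) and (243,207). The black cap is at (259,80) and the grey cap at (267,186). Next I work out the carrier pose.

```bash
python3 - <<'E'
from h import *
import pickle
s,c=pickle.load(open("w1.pkl","rb"));R,t=wristRt(c,s)
C=np.array([onplane(c,u,.014,R,t) for u in [(230.5,53),(343.5,45.5),(344.5,200),(243,207)]])[:,:2]
print(C.round(4),C.mean(0), np.linalg.norm(np.roll(C,-1,0)-C,axis=1))
# fit: left-front, left-back, right-back, right-front
L=np.array([[-.079,.111],[.079,.111],[.079,-.111],[-.079,-.111]])
from scipy.optimize import least_squares
f=lambda p:((L@np.array([[np.cos(p[2]),-np.sin(p[2])],[np.sin(p[2]),np.cos(p[2])]]).T+p[:2])-C).ravel()
r=least_squares(f,[.5,.15,0]);p=r.x;print(p,r.fun.reshape(4,2).round(4))
Rz=np.array([[np.cos(p[2]),-np.sin(p[2])],[np.sin(p[2]),np.cos(p[2])]])
for x in(-.038,.038):
  for y in (-.072,0,.072): print(x,y,(Rz@[x,y]+p[:2]).round(4))
for u in [(259,80),(267,186)]: print(onplane(c,u,.054,R,t))
for n in["scene","side"]:
  a=pickle.load(open(n+"0.pkl","rb"));print(n,[proj(a,[*(Rz@l+p[:2]),.014]).round(0) for l in L])
print(onplane(c,(325,325),.053,R,t))
E
```

```text
[[0.4232 0.2723]
 [0.5774 0.2589]
 [0.562  0.04  ]
 [0.4052 0.052 ]] [0.49194956 0.15579689] [0.15484368 0.21946879 0.1571776  0.22101937]
[ 0.49194956  0.15579689 -0.07779309] [[-0.0014  0.0003]
 [ 0.0019  0.0014]
 [ 0.0001 -0.001 ]
 [-0.0007 -0.0007]]
-0.038 -0.072 [0.4485 0.087 ]
-0.038 0 [0.4541 0.1588]
-0.038 0.072 [0.4597 0.2305]
0.038 -0.072 [0.5242 0.0811]
0.038 0 [0.5298 0.1528]
0.038 0.072 [0.5354 0.2246]
[0.45572934 0.22733226 0.054     ]
[0.44656785 0.08868166 0.054     ]
scene [array([383., 278.]), array([309., 318.]), array([244., 226.]), array([309., 200.])]
side [array([132., 158.]), array([196., 139.]), array([242., 189.]), array([166., 216.])]
[ 0.50579357 -0.14726697  0.053     ]
```

```bash
python3 -m inch '[[[0,0,0,0,0,-8.5,-0.3],[-3.8,1.1,0,0,0,0,-0.3],[-3.8,1.1,0,0,0,0,-0.3],[-3.8,1.1,0,0,0,0,-0.3],[-3.8,1.1,0,0,0,0,-0.3]]]'
python3 -m inch '[[[-3.8,1.1,0,0,0,0,-0.3],[-3.8,1.1,0,0,0,0,-0.3],[-3.8,1.1,0,0,0,0,-0.3],[-3.8,1.1,0,0,0,0,-0.3],[-3.8,1.1,0,0,0,0,-0.3]]]'
python3 -m inch '[[[-3.8,1.1,0,0,0,0,-0.3],[0,0,0,0,0,0,-0.3],[0,0,0,0,0,0,-0.3]]]'
python3 - <<'E'
from h import *
import pickle
from plant import robot
s=robot.read_state();c=robot.read_camera("wrist");pickle.dump((s,c),open("w2.pkl","wb"));cv2.imwrite("pics/w2.png",c["image"])
E
```

```text
t: 3.05
tool_pos: [0.4787, -0.0356, 0.2904]
orientation: [-2.216, -2.226, -0.0]
force: [-0.1, 0.1, 0.8]
opening: 0.0605
t: 3.55
tool_pos: [0.5344, -0.2256, 0.2902]
orientation: [-2.216, -2.225, -0.0]
force: [0.5, 0.1, 0.6]
opening: 0.0605
t: 3.85
tool_pos: [0.545, -0.2629, 0.2896]
orientation: [-2.218, -2.222, 0.0]
force: [-0.5, 1.4, -0.8]
opening: 0.0604
```

View pics/w2.png

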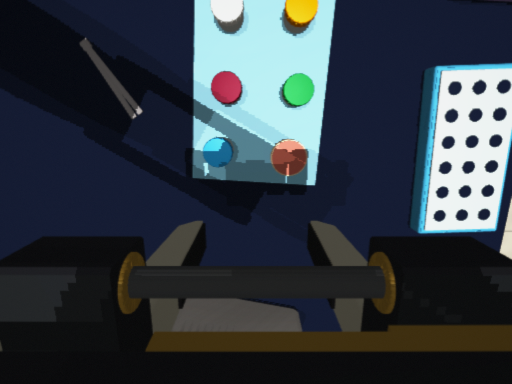

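The wrist view over the mat shows these cap tops: maroon (226,87), blue (217,151), white (228,8), orange (301,9) and green (298,89). The dish is at (289,157).

```bash
python3 - <<'E'
from h import *
import pickle
s,c=pickle.load(open("w2.pkl","rb"));R,t=wristRt(c,s)
for k,u in dict(maroon=(226,87),blue=(217,151),white=(228,8),orange=(301,9),green=(298,89)).items():
  X=onplane(c,u,.053,R,t);print(k,X.round(4),tocm(s,[X[0],X[1],.15]).round(2))
  for n in["scene","side"]:
    a=pickle.load(open(n+"0.pkl","rb"));print("  ",n,proj(a,X).round(0))
E
```

```text
maroon [ 0.5062 -0.1573  0.053 ] [10.55 -3.83 13.98]
   scene [218. 151.]
   side [282. 247.]
blue [ 0.4923 -0.239   0.053 ] [ 2.38 -5.25 13.97]
   scene [207. 133.]
   side [310. 286.]
white [ 0.5107 -0.0667  0.053 ] [19.61 -3.38 13.99]
   scene [238. 173.]
   side [250. 213.]
orange [ 0.5991 -0.0676  0.053 ] [19.5   5.46 13.98]
   scene [200. 188.]
   side [291. 194.]
green [ 0.5987 -0.1595  0.053 ] [10.31  5.41 13.96]
   scene [181. 164.]
   side [327. 224.]
```

```bash
python3 -m inch '[[[3.5,-1.3,3,0,0,0.3,-0.3],[3.5,-1.3,3,0,0,0,-0.3],[3.5,-1.25,3,0,0,0,-0.3],[0,0,3,0,0,0,-0.3],[0,0,0,0,0,0,-0.3]]]' 20
python3 - <<'E'
from h import *
from plant import robot
s=robot.read_state();print(tocm(s,[.5062,-.1573,.023]).round(2))
E
```

```text
t: 4.4
tool_pos: [0.5036, -0.155, 0.1665]
orientation: [-2.218, -2.216, 0.004]
force: [-0.8, -0.6, -0.3]
opening: 0.0604
[-0.27  0.35 14.35]
```

```bash
python3 -m inch '[[[-0.2,0.2,3.5,0,0,0,-0.3],[0,0,3.5,0,0,0,-0.3],[0,0,3.5,0,0,0,-0.3],[0,0,2.5,0,0,0,-0.3],[0,0,1.3,0,0,0,-0.3]]]'
python3 -m inch '[[[0,0,0,0,0,0,-0.3],[0,0,0,0,0,0,1],[0,0,0,0,0,0,1],[0,0,0,0,0,0,1],[0,0,0,0,0,0,1]]]' 20
python3 - <<'E'
from h import *
from plant import robot
s=robot.read_state();print(tocm(s,[.5062,-.1573,.023]).round(2), s["opening"])
E
```

```text
t: 4.9
tool_pos: [0.5083, -0.1604, 0.027]
orientation: [-2.225, -2.216, 0.001]
force: [-1.4, 0.1, 0.5]
opening: 0.0608
t: 5.4
tool_pos: [0.5096, -0.1615, 0.0293]
orientation: [2.226, 2.214, 0.001]
force: [-1.5, 0.5, 6.9]
opening: 0.0393
[ 0.42 -0.35  0.63] 0.03934174966455065
```

```bash
python3 -m inch '[[[0,0,-2,0,0,0,1],[0,0,-4,0,0,0,1],[0,0,-4,0,0,0,1],[2,-0.4,-2,0,0,0,1],[4,-0.7,0,0,0,0,1]]]'
python3 -m inch '[[[4,-0.7,0,0,0,0,1],[4,-0.7,0,0,0,0,1],[4,-0.7,0,0,0,0,1],[4,-0.7,0,0,0,0,1],[4,-0.7,0,0,0,0,1]]]'
python3 -m inch '[[[4,-0.7,0,0,0,0,1],[2,-0.4,0,0,0,0,1],[0,0,0,0,0,0,1],[0,0,0,0,0,0,1]]]'
python3 - <<'E'
from h import *
from plant import robot
s=robot.read_state();print(tocm(s,[.4541,.1588,.03]).round(2), s["opening"])
im=[robot.read_camera(n)["image"] for n in("side","wrist")]
cv2.imwrite("pics/a3.png",cv2.resize(np.vstack([im[0][80:300],im[1][:220]]),None,fx=1.3,fy=1.3))
s=robot.read_state();print(s["tool_pos"],tocm(s,[.4541,.1588,.03]).round(2))
E
```

```text
t: 5.9
tool_pos: [0.5007, -0.103, 0.1528]
orientation: [2.225, 2.207, 0.006]
force: [1.2, 1.0, -0.8]
opening: 0.0398
t: 6.4
tool_pos: [0.4635, 0.1008, 0.1481]
orientation: [2.227, 2.215, 0.001]
force: [1.3, -0.0, -0.8]
opening: 0.04
t: 6.8
tool_pos: [0.4531, 0.1594, 0.1478]
orientation: [2.225, 2.217, -0.0]
force: [-0.7, -0.7, -1.1]
opening: 0.0395
[-0.05  0.09 11.78] 0.03954154692068231
[0.45339885 0.15845951 0.14770047] [ 0.04  0.07 11.77]
```

View pics/a3.png

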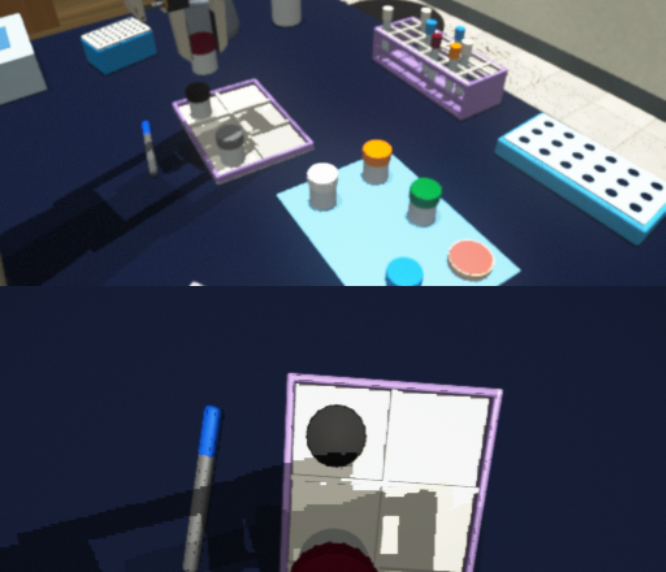

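The maroon pot hangs upright between the jaws, over the front-middle compartment. The black cap is visible at (335,435) in the lower half of the picture. Lowering now.

```bash
python3 -m inch '[[[-0.3,0,3,0,0,0,1],[0,0,3,0,0,0,1],[0,0,3,0,0,0,1],[0,0,1.5,0,0,0,1],[0,0,0,0,0,0,1]]]'
python3 -m inch '[[[0,0,0.5,0,0,0,1],[0,0,0.4,0,0,0,1],[0,0,0,0,0,0,1],[0,0,0,0,0,0,1]]]'
python3 - <<'E'
from h import *
from plant import robot
s=robot.read_state();print(s["tool_pos"],s["force"])
E
```

```text
t: 7.4
tool_pos: [0.4511, 0.1546, 0.0399]
orientation: [-2.227, -2.212, 0.007]
force: [-1.1, -0.1, -0.9]
opening: 0.0399
t: 7.8
tool_pos: [0.4537, 0.1564, 0.0343]
orientation: [2.227, 2.215, 0.002]
force: [0.5, -1.2, -0.4]
opening: 0.0397
[0.45372561 0.15640465 0.03433523] [ 0.48039367 -1.22369683 -0.35746921]
```

```bash
python3 -m inch '[[[0,0,0.3,0,0,0,1],[0,0,0.2,0,0,0,1],[0,0,0,0,0,0,1]]]'; python3 -m inch '[[[0,0,0.2,0,0,0,1],[0,0,0,0,0,0,1]]]'

```

```text
t: 8.1
tool_pos: [0.4538, 0.1565, 0.0301]
orientation: [2.227, 2.216, 0.001]
force: [-5.4, -2.6, 13.0]
opening: 0.0396
t: 8.3
tool_pos: [0.4539, 0.1567, 0.0289]
orientation: [2.227, 2.216, 0.001]
force: [-9.3, -2.3, 22.5]
opening: 0.0396
```

```bash
python3 -m inch '[[[0,0,-0.2,0,0,0,-0.3],[0,0,0,0,0,0,-0.3],[0,0,-2,0,0,0,-0.3],[0,0,-4,0,0,0,-0.3],[0,0,-4,0,0,-8.2,-0.3]]]'
python3 -m inch '[[[0,0,-3,0,0,-8.2,-0.3],[0,0,-3,0,0,-8.2,-0.3],[0,0,-3,0,0,-8.2,-0.3],[0,0,0,0,0,-8.2,-0.3],[0,0,0,0,0,-8.2,-0.3]]]'
python3 -m inch '[[[0,0,0,0,0,-8.2,-0.3],[0,0,0,0,0,-8.2,-0.3],[0,0,0,0,0,-8.2,-0.3],[0,0,0,0,0,-8.2,-0.3],[0,0,0,0,0,-8.2,-0.3]]]'
python3 -m inch '[[[-2.5,-3.7,0,0,0,0,-0.3],[-2.4,-3.7,0,0,0,0,-0.3],[-2.4,-3.7,0,0,0,0,-0.3],[-2.4,-3.7,0,0,0,0,-0.3],[-2.4,-3.7,0,0,0,0,-0.3]]]'
python3 -m inch '[[[-2.4,-3.7,0,0,0,0,-0.3],[0,0,0,0,0,0,-0.3],[0,0,0,0,0,0,-0.3]]]'
python3 - <<'E'
from h import *
import pickle
from plant import robot
s=robot.read_state();print(tocm(s,[.5991,-.0676,.023]).round(2),Ro.from_rotvec(s["orientation"]).as_matrix().round(3))
c=robot.read_camera("wrist");pickle.dump((s,c),open("w4.pkl","wb"));b=robot.read_camera("scene")["image"]
cv2.imwrite("pics/a4.png",np.hstack([c["image"],cv2.resize(b[150:342,230:400],None,fx=2,fy=2)])[:, :800])
E
```

```text
t: 8.8
tool_pos: [0.4521, 0.1561, 0.1287]
orientation: [-2.062, -2.369, 0.003]
force: [1.1, 0.2, 0.6]
opening: 0.0604
t: 9.3
tool_pos: [0.454, 0.1566, 0.22]
orientation: [1.093, 2.943, 0.002]
force: [-0.8, 0.4, -1.1]
opening: 0.0608
t: 9.8
tool_pos: [0.4531, 0.1564, 0.2183]
orientation: [0.007, -3.141, 0.0]
force: [-0.2, -0.5, 0.7]
opening: 0.0604
t: 10.3
tool_pos: [0.5746, -0.0305, 0.2182]
orientation: [-0.003, -3.142, -0.0]
force: [-0.4, -0.9, 0.1]
opening: 0.0606
t: 10.6
tool_pos: [0.5977, -0.0667, 0.2176]
orientation: [-0.006, -3.14, -0.001]
force: [-0.4, 0.3, 0.7]
opening: 0.0602
[-0.17 -0.1  19.46] [[-1.     0.004 -0.002]
 [ 0.004  1.     0.001]
 [ 0.002  0.001 -1.   ]]
```

View pics/a4.png

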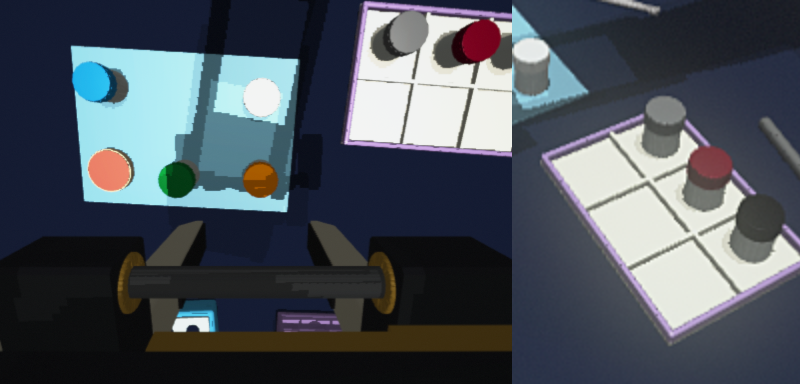

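Maroon stands upright in the front-middle compartment, cap at (478,40) in the wrist view. Orange is at (260,179), white at (262,97), blue at (94,81).

```bash
python3 - <<'E'
from h import *
import pickle
s,c=pickle.load(open("w4.pkl","rb"));R,t=wristRt(c,s)
for k,u,z in (("orange",(260,178.5),.053),("white",(262,96),.053),("blue",(94,81),.053),("maroon",(480,39),.054),("grey",(409,31),.054)):
  X=onplane(c,u,z,R,t);print(k,X.round(4),tocm(s,[X[0],X[1],.023]).round(2))
E
python3 -m inch '[[[-0.1,-0.1,4,0,0,0,-0.3],[0,0,4,0,0,0,-0.3],[0,0,4,0,0,0,-0.3],[0,0,3,0,0,0,-0.3],[0,0,0,0,0,0,-0.3]]]'

```

```text
orange [ 0.5967 -0.0633  0.053 ] [ 0.07  0.33 19.46]
white [ 0.5076 -0.0612  0.053 ] [ 8.98  0.51 19.47]
blue [ 0.4918 -0.2376  0.053 ] [ 10.49 -17.14  19.46]
maroon [0.4529 0.1603 0.054 ] [14.53 22.63 19.49]
grey [0.4455 0.0871 0.054 ] [15.25 15.31 19.49]
t: 11.2
tool_pos: [0.5944, -0.0646, 0.0635]
orientation: [0.0, -3.133, -0.003]
force: [-0.9, 0.3, -0.4]
opening: 0.0604
```

```bash
python3 -m inch '[[[0,0,2.5,0,0,0,-0.3],[0,0,1.5,0,0,0,-0.3],[0,0,0,0,0,0,-0.3],[0,0,0,0,0,0,-0.3]]]'
python3 -m inch '[[[0,0,0,0,0,0,1],[0,0,0,0,0,0,1],[0,0,0,0,0,0,1],[0,0,0,0,0,0,1]]]' 20

```

```text
t: 11.6
tool_pos: [0.5992, -0.0667, 0.0298]
orientation: [0.002, 3.141, -0.0]
force: [-0.1, 0.1, -0.7]
opening: 0.0602
t: 12.0
tool_pos: [0.5994, -0.067, 0.0296]
orientation: [0.003, 3.14, -0.0]
force: [-0.7, 1.8, 5.1]
opening: 0.0396
```

```bash
python3 -m inch '[[[0,0,-2,0,0,0,1],[0,0,-4,0,0,0,1],[1.5,2.8,-3,0,0,0,1],[1.5,3,0,0,0,0,1],[1.5,3,0,0,0,0,1]]]'
python3 -m inch '[[[1.5,3,0,0,0,0,1],[1.5,3,0,0,0,0,1],[0,0,0,0,0,0,1],[0,0,0,0,0,0,1]]]'
python3 - <<'E'
from h import *
from plant import robot
s=robot.read_state();print(tocm(s,[.5242,.0811,.032]).round(2), s["opening"])
E
```

```text
t: 12.5
tool_pos: [0.5544, 0.0217, 0.1203]
orientation: [0.004, 3.139, -0.0]
force: [0.6, 1.4, -1.1]
opening: 0.0398
t: 12.9
tool_pos: [0.5238, 0.0816, 0.1187]
orientation: [0.0, 3.141, -0.001]
force: [-0.7, -0.2, -1.6]
opening: 0.04
[-0.03 -0.04  8.67] 0.03995001278540635
```

```bash
python3 -m inch '[[[0,0,3,0,0,0,1],[0,0,3,0,0,0,1],[0,0,1.8,0,0,0,1],[0,0,0,0,0,0,1],[0,0,0,0,0,0,1]]]'
python3 -m inch '[[[0,0,0.5,0,0,0,1],[0,0,0.4,0,0,0,1],[0,0,0,0,0,0,1]]]'

```

```text
t: 13.4
tool_pos: [0.5243, 0.0804, 0.0408]
orientation: [-0.004, -3.141, 0.0]
force: [0.1, -0.0, -0.5]
opening: 0.0394
t: 13.7
tool_pos: [0.5242, 0.0811, 0.0317]
orientation: [0.003, 3.141, -0.0]
force: [0.4, -0.2, -1.0]
opening: 0.0398
```

```bash
python3 -m inch '[[[0,0,0.2,0,0,0,1],[0,0,0.1,0,0,0,1],[0,0,0,0,0,0,1]]]'
python3 -m inch '[[[0,0,0,0,0,0,-0.3],[0,0,0,0,0,0,-0.3],[0,0,-2,0,0,0,-0.3],[0,0,-4,0,0,0,-0.3],[0,0,-4,0,0,0,-0.3]]]'
python3 -m inch '[[[0.4,-4,-2,0,0,0,-0.3],[0.4,-4,0,0,0,0,-0.3],[0.4,-4,0,0,0,0,-0.3],[0.4,-4,0,0,0,0,-0.3],[0.4,-4,0,0,0,0,-0.3]]]'
python3 -m inch '[[[0.4,-4,0,0,0,0,-0.3],[0.4,-4,0,0,0,0,-0.3],[0.4,-3.9,0,0,0,0,-0.3],[0,0,0,0,0,0,-0.3],[0,0,0,0,0,0,-0.3]]]'
python3 - <<'E'
from h import *
import pickle
from plant import robot
s=robot.read_state();print(tocm(s,[.4920,-.2382,.029]).round(2))
b=robot.read_camera("scene")["image"]
cv2.imwrite("pics/a5.png",cv2.resize(b[90:342,140:400],None,fx=2,fy=2))
E
```

```text
t: 14.0
tool_pos: [0.5247, 0.0813, 0.0305]
orientation: [0.002, 3.141, -0.0]
force: [-6.2, -0.8, 13.3]
opening: 0.0395
t: 14.5
tool_pos: [0.5229, 0.0812, 0.1287]
orientation: [-0.003, -3.139, 0.0]
force: [1.2, -0.3, 0.1]
opening: 0.0602
t: 15.0
tool_pos: [0.5033, -0.1202, 0.1487]
orientation: [0.002, 3.141, -0.0]
force: [0.8, 0.5, -0.6]
opening: 0.0602
t: 15.5
tool_pos: [0.4911, -0.2381, 0.1483]
orientation: [-0.006, -3.141, -0.001]
force: [0.3, 1.0, 0.7]
opening: 0.0606
[-9.000e-02 -1.000e-02  1.193e+01]
```

View pics/a5.png

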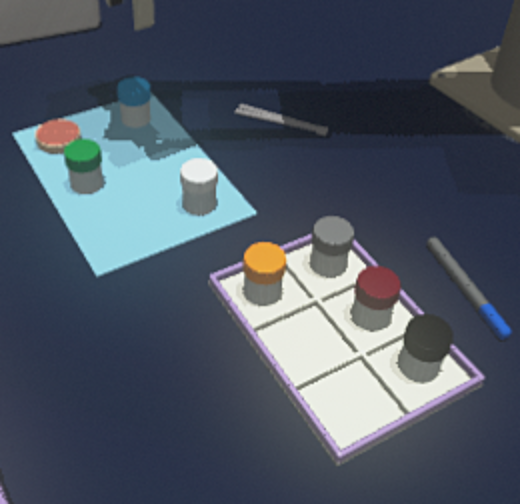

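Orange stands upright behind grey, at (265,265) in the crop. Maroon is at (377,290), and blue is still on the mat at (134,92). Next: blue.

```bash
python3 -m inch '[[[-0.1,0,4,0,0,0,-0.3],[0,0,4,0,0,0,-0.3],[0,0,2.5,0,0,0,-0.3],[0,0,1.4,0,0,0,-0.3],[0,0,0,0,0,0,-0.3]]]'
python3 -m inch '[[[0,0,0,0,0,0,1],[0,0,0,0,0,0,1],[0,0,0,0,0,0,1],[0,0,0,0,0,0,1]]]' 20
python3 -m inch '[[[0,0,-2,0,0,0,1],[0,0,-4,0,0,0,1],[0,0,-4,0,0,0,1],[0,0,-2,0,0,0,1],[0,0,0,0,0,0,1]]]'
python3 - <<'E'
from h import *
from plant import robot
s=robot.read_state();print(tocm(s,[.5354,.2246,.15]).round(2), s["opening"])
E
```

```text
t: 16.05
tool_pos: [0.4913, -0.2356, 0.0276]
orientation: [-0.0, -3.138, -0.004]
force: [-0.1, 0.0, 0.6]
opening: 0.0603
t: 16.45
tool_pos: [0.4937, -0.2384, 0.0314]
orientation: [0.003, 3.139, -0.002]
force: [-0.4, 1.0, 7.2]
opening: 0.0393
t: 16.95
tool_pos: [0.4948, -0.2392, 0.1543]
orientation: [0.003, 3.135, -0.006]
force: [1.7, 0.8, -0.5]
opening: 0.0394
[-3.97 46.39  0.27] 0.039424047560202576
```

```bash
python3 -m inch '[[[-0.3,3.8,0,0,0,0,1],[-0.3,3.9,0,0,0,0,1],[-0.3,3.9,0,0,0,0,1],[-0.4,3.9,0,0,0,0,1],[-0.4,3.9,0,0,0,0,1]]]'
python3 -m inch '[[[-0.4,3.9,0,0,0,0,1],[-0.4,3.9,0,0,0,0,1],[-0.4,3.9,0,0,0,0,1],[-0.3,3.9,0,0,0,0,1],[-0.3,3.8,0,0,0,0,1]]]'
python3 -m inch '[[[-0.3,3.8,0,0,0,0,1],[-0.2,3.7,0,0,0,0,1],[0,0,0,0,0,0,1],[0,0,0,0,0,0,1]]]'
python3 - <<'E'
from h import *
from plant import robot
s=robot.read_state();print(tocm(s,[.5354,.2246,.033]).round(2), s["opening"])
E
```

```text
t: 17.45
tool_pos: [0.5087, -0.0422, 0.1478]
orientation: [-0.004, -3.139, -0.001]
force: [1.0, 0.3, -1.3]
opening: 0.0392
t: 17.95
tool_pos: [0.5271, 0.1516, 0.1477]
orientation: [-0.003, -3.139, 0.001]
force: [0.5, -0.4, 0.0]
opening: 0.04
t: 18.35
tool_pos: [0.5322, 0.2254, 0.1478]
orientation: [0.0, -3.139, 0.002]
force: [-1.1, -0.3, -1.2]
opening: 0.0397
[-0.35 -0.06 11.48] 0.039700677006748814
```

```bash
python3 -m inch '[[[-0.3,0,3,0,0,0,1],[0,0,3,0,0,0,1],[0,0,3,0,0,0,1],[0,0,1.5,0,0,0,1],[0,0,0,0,0,0,1]]]'
python3 -m inch '[[[0,0,0.5,0,0,0,1],[0,0,0.4,0,0,0,1],[0,0,0,0,0,0,1]]]'

```

```text
t: 18.85
tool_pos: [0.5339, 0.2232, 0.0414]
orientation: [-0.005, -3.136, 0.003]
force: [-0.9, -0.4, -0.9]
opening: 0.0394
t: 19.15
tool_pos: [0.5369, 0.2253, 0.0364]
orientation: [0.003, 3.14, 0.001]
force: [0.2, -0.5, -0.8]
opening: 0.0392
```

```bash
python3 -m inch '[[[0,0,0.3,0,0,0,1],[0,0,0.2,0,0,0,1],[0,0,0,0,0,0,1]]]'

```

```text
t: 19.45
tool_pos: [0.5371, 0.2256, 0.0323]
orientation: [0.002, 3.14, 0.001]
force: [-3.0, -1.5, 8.4]
opening: 0.0394
```

```bash
python3 -m inch '[[[0,0,0,0,0,0,-0.3],[0,0,0,0,0,0,-0.3],[0,0,-2,0,0,0,-0.3],[0,0,-4,0,0,0,-0.3],[0,0,-4,0,0,0,-0.3]]]'
python3 -m inch '[[[-2,-3.2,-4,0,0,0,-0.3],[-2,-3.2,-4,0,0,0,-0.3],[0,0,-2,0,0,0,-0.3],[0,0,0,0,0,0,-0.3],[0,0,0,0,0,0,-0.3]]]'
python3 - <<'E'
from h import *
import pickle
from plant import robot
s=robot.read_state();c=robot.read_camera("wrist");pickle.dump((s,c),open("w6.pkl","wb"));cv2.imwrite("pics/w6.png",cv2.resize(c["image"][:260],None,fx=1.5,fy=1.5))
print(s["tool_pos"],s["orientation"])
E
```

```text
t: 19.95
tool_pos: [0.5352, 0.2249, 0.1306]
orientation: [-0.003, -3.139, 0.001]
force: [0.5, 0.3, 1.0]
opening: 0.0601
t: 20.45
tool_pos: [0.5725, 0.1671, 0.223]
orientation: [0.003, 3.142, 0.0]
force: [-0.9, -0.4, -0.8]
opening: 0.0604
[0.57248822 0.16705673 0.22295873] [2.88103288e-03 3.14152378e+00 2.92284567e-04]
```

View pics/w6.png

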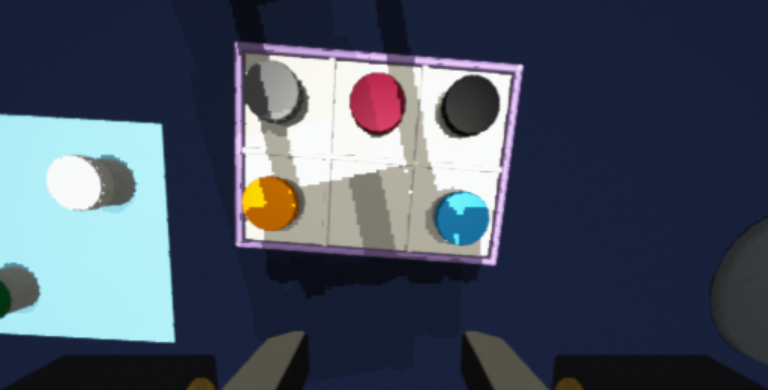

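All five pots stand in the right compartments: orange (270,203) behind grey (273,90), blue (461,217) behind black (470,104), maroon (377,102) in the middle. White is on the mat at (75,182).

```bash
python3 - <<'E'
from h import *
import pickle
s,c=pickle.load(open("w6.pkl","rb"));R,t=wristRt(c,s)
h=cv2.cvtColor(c["image"],cv2.COLOR_BGR2HSV);m=((h[...,1]>150)&((h[...,0]>165)|(h[...,0]<5))).astype(np.uint8);m[200:]=0
n,l,st,ce=cv2.connectedComponentsWithStats(m);i=1+np.argmax(st[1:,4]);print(st[i],ce[i])
for k,u,z in (("maroon",(377/1.5,102/1.5),.054),("maroon seg",ce[i],.054),("white",(75/1.5,182/1.5),.053)):
  X=onplane(c,u,z,R,t);print(k,X.round(4),tocm(s,[X[0],X[1],.15]).round(2))
E
```

```text
[ 234   49   36   40 1131] [251.26613616  68.43236074]
maroon [0.4542 0.1611 0.054 ] [11.83 -0.61  7.29]
maroon seg [0.4547 0.1611 0.054 ] [11.78 -0.62  7.29]
white [ 0.5083 -0.061   0.053 ] [  6.38 -22.82   7.29]
```

```bash
python3 - <<'E'
from h import *
import pickle
s,c=pickle.load(open("w6.pkl","rb"));R,t=wristRt(c,s)
for k,u in (("orange",(270,203)),("blue",(461.5,217))):
  print(k,onplane(c,np.array(u)/1.5,.054,R,t).round(4))
E
python3 -m inch '[[[0.9,-3.2,-1,0,0,0,-0.3],[0.9,-3.3,0,0,0,0,-0.3],[0.9,-3.3,0,0,0,0,-0.3],[0.9,-3.3,0,0,0,0,-0.3],[0.9,-3.3,0,0,0,0,-0.3]]]'
python3 -m inch '[[[0.9,-3.3,0,0,0,0,-0.3],[0.9,-3.3,0,0,0,0,-0.3],[0,0,0,0,0,0,-0.3],[0,0,0,0,0,0,-0.3],[0,0,0,0,0,0,-0.3]]]'
python3 - <<'E'
from h import *
import pickle
from plant import robot
s=robot.read_state();c=robot.read_camera("wrist");pickle.dump((s,c),open("w7.pkl","wb"));cv2.imwrite("pics/w7.png",cv2.resize(c["image"][:240,180:],None,fx=2,fy=2))
print(s["tool_pos"],s["orientation"])
E
```

```text
orange [0.5238 0.0816 0.054 ]
blue [0.5342 0.2236 0.054 ]
t: 21.0
tool_pos: [0.5255, 0.0027, 0.2309]
orientation: [-0.001, -3.138, -0.001]
force: [0.6, -0.4, 0.4]
opening: 0.0609
t: 21.5
tool_pos: [0.5088, -0.0618, 0.2322]
orientation: [-0.001, -3.14, -0.001]
force: [-0.1, 0.6, 0.4]
opening: 0.0609
[ 0.50877028 -0.06176371  0.23216341] [-1.23472186e-03 -3.13978025e+00 -1.34745701e-03]
```

View pics/w7.png

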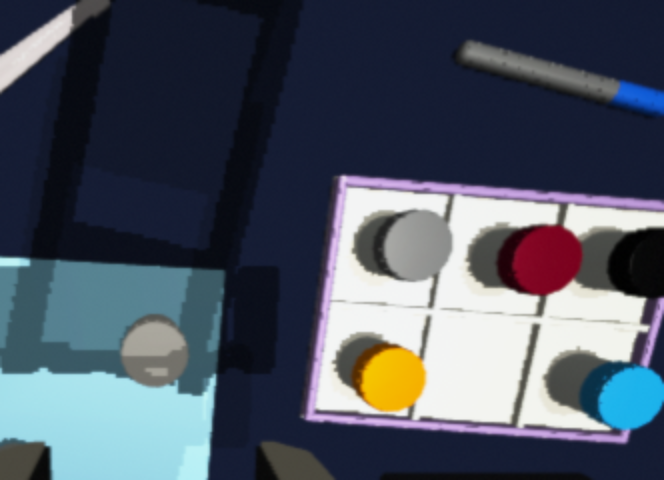

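White sits below the gripper at (154,349) in this 2x crop (offset 180 px). Maroon is at (542,259), orange (389,377) and blue (624,395).

```bash
python3 - <<'E'
from h import *
import pickle
s,c=pickle.load(open("w7.pkl","rb"));R,t=wristRt(c,s)
for k,u,z in (("white",(154,349),.053),("maroon",(542,259),.054),("orange",(389,377),.054),("blue",(624,395),.054)):
  X=onplane(c,np.array(u)/2+[180,0],z,R,t);print(k,X.round(4),tocm(s,[X[0],X[1],.029]).round(2))
E
python3 -m inch '[[[0,0,4,0,0,0,-0.3],[0,0,4,0,0,0,-0.3],[0,0,4,0,0,0,-0.3],[0,0,2,0,0,0,-0.3],[0,0,0,0,0,0,-0.3]]]'
python3 -m inch '[[[0,0,0,0,0,0,-0.3],[0,0,0,0,0,0,-0.3]]]'

```

```text
white [ 0.5058 -0.0617  0.053 ] [ 2.600e-01 -1.000e-02  2.032e+01]
maroon [0.4539 0.1587 0.054 ] [ 5.47 22.03 20.35]
orange [0.5226 0.0782 0.054 ] [-1.41 13.98 20.33]
blue [0.5338 0.2208 0.054 ] [-2.52 28.24 20.34]
t: 22.05
tool_pos: [0.5062, -0.0611, 0.0892]
orientation: [0.0, -3.134, -0.003]
force: [-1.1, -0.1, -0.7]
opening: 0.0599
t: 22.25
tool_pos: [0.5107, -0.0628, 0.0954]
orientation: [0.001, 3.139, -0.001]
force: [0.4, -0.4, 0.2]
opening: 0.0606
```

```bash
python3 -m inch '[[[0.3,0,2,0,0,0,-0.3],[0,0,2.5,0,0,0,-0.3],[0,0,1.6,0,0,0,-0.3],[0,0,0.5,0,0,0,-0.3],[0,0,0,0,0,0,-0.3]]]'
python3 -m inch '[[[0,0,0,0,0,0,-0.3],[0,0,0,0,0,0,-0.3]]]'

```

```text
t: 22.75
tool_pos: [0.5067, -0.063, 0.0281]
orientation: [0.003, 3.141, -0.0]
force: [0.5, -0.8, -0.2]
opening: 0.0606
t: 22.95
tool_pos: [0.5074, -0.0632, 0.029]
orientation: [0.003, 3.139, -0.001]
force: [-0.4, 0.6, -0.5]
opening: 0.0609
```

Good. Grip, lift and carry to above maroon (.454, .160).

```bash
python3 -m inch '[[[0,0,0,0,0,0,1],[0,0,0,0,0,0,1],[0,0,0,0,0,0,1],[0,0,0,0,0,0,1]]]' 20
python3 -m inch '[[[0,0,-2,0,0,0,1],[0,0,-4,0,0,0,1],[0,0,-4,0,0,0,1],[0,0,-4,0,0,0,1],[0.8,3,-1,0,0,0,1]]]'
python3 -m inch '[[[0.9,3.8,0,0,0,0,1],[0.9,3.8,0,0,0,0,1],[0.9,3.8,0,0,0,0,1],[0.9,3.8,0,0,0,0,1],[0.9,3.1,0,0,0,0,1]]]'
python3 -m inch '[[[0,1,0,0,0,0,1],[0,0,0,0,0,0,1],[0,0,0,0,0,0,1],[0,0,0,0,0,0,1]]]'
python3 - <<'E'
from h import *
import pickle
from plant import robot
s=robot.read_state();print(tocm(s,[.4543,.160,.15]).round(2))
cs={n:robot.read_camera(n) for n in("scene","side")};pickle.dump(cs,open("a8.pkl","wb"))
a=cs["scene"]["image"];b=cs["side"]["image"]
cv2.imwrite("pics/a8.png",np.hstack([cv2.resize(a[150:300,270:400],(520,600)),cv2.resize(b[60:210,110:180],(280,600))]))
E
```

```text
t: 23.35
tool_pos: [0.5063, -0.0629, 0.0277]
orientation: [0.003, 3.141, 0.0]
force: [-0.6, 0.3, 2.0]
opening: 0.0397
t: 23.85
tool_pos: [0.5013, -0.0353, 0.183]
orientation: [0.007, 3.133, -0.004]
force: [0.5, 0.1, -0.5]
opening: 0.0394
t: 24.35
tool_pos: [0.4527, 0.1519, 0.1773]
orientation: [-0.002, -3.141, -0.0]
force: [0.8, 0.6, -0.7]
opening: 0.0396
t: 24.75
tool_pos: [0.4539, 0.1589, 0.1773]
orientation: [-0.005, -3.141, 0.001]
force: [-0.2, 0.2, -1.1]
opening: 0.0397
[-0.04  0.11  2.73]
```

View pics/a8.png

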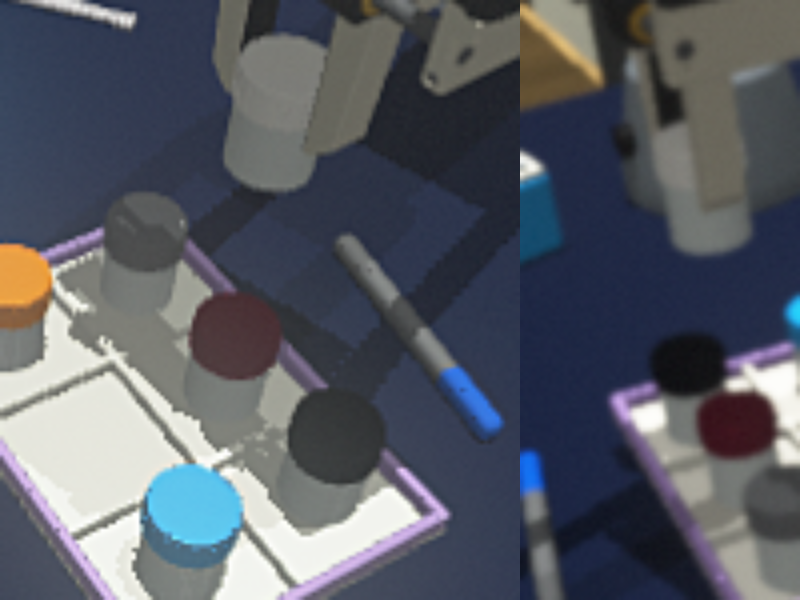

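The white pot hangs upright above and slightly ahead of maroon in the scene half: its bottom edge spans 223–316, lowest row 190. Maroon's cap there spans 190–282, top row 291. In the side half, white spans 668–751 (lowest row 253) and maroon spans 697–776 (top row 390).

```bash
python3 - <<'E'
from h import *
import pickle
from scipy.optimize import least_squares
cs=pickle.load(open("a8.pkl","rb"))
th=np.linspace(0,2*np.pi,120)
def ext(n,p,top):
    c=cs[n];P=np.array([proj(c,[p[0]+.02*np.cos(a),p[1]+.02*np.sin(a),p[2]]) for a in th])
    return np.array([P[:,0].min(),P[:,0].max(),P[:,1].min() if top else P[:,1].max()])
def fit(sc,si,top,z0):
    S=np.array(sc)/4+[270,270,150]; D=(np.array(si)-[520,520,0])/4+[110,110,60]
    r=least_squares(lambda p:np.r_[ext("scene",p,top)-S,ext("side",p,top)-D],[.454,.16,z0],diff_step=1e-4);print(r.x.round(4),r.fun.round(2));return r.x
w=fit((223,316,190),(668,751,253),False,.15)
m=fit((190,282,291),(697,776,390),True,.054)
print("white-maroon mm",(w-m)*1000)
E
```

```text
[0.4554 0.1578 0.1525] [-0.78  0.56  0.07 -0.54  0.29 -0.02]
[0.4546 0.16   0.0505] [ 0.31 -0.68  0.11 -0.25 -0.17 -0.13]
white-maroon mm [  0.83863329  -2.1765297  101.940121  ]
```

```bash
python3 -m inch '[[[0.1,0.2,2,0,0,0,1],[0,0,2.5,0,0,0,1],[0,0,2,0,0,0,1],[0,0,1,0,0,0,1],[0,0,0,0,0,0,1]]]'
python3 -m inch '[[[0,0,0.7,0,0,0,1],[0,0,0.3,0,0,0,1],[0,0,0,0,0,0,1],[0,0,0,0,0,0,1],[0,0,0,0,0,0,1]]]'

```

```text
t: 25.35
tool_pos: [0.4515, 0.1613, 0.1009]
orientation: [-0.004, -3.139, 0.001]
force: [-0.1, 0.4, -1.3]
opening: 0.0396
t: 25.85
tool_pos: [0.4528, 0.1623, 0.0929]
orientation: [0.003, 3.141, 0.0]
force: [-1.5, -0.0, -0.1]
opening: 0.0397
```

```bash
python3 -m inch '[[[0,-0.1,0.5,0,0,0,1],[0,0,0.3,0,0,0,1],[0,0,0,0,0,0,1],[0,0,0,0,0,0,1]]]'
python3 -m inch '[[[0,0,0.3,0,0,0,1],[0,0,0,0,0,0,1],[0,0,0,0,0,0,1]]]'

```

```text
t: 26.25
tool_pos: [0.4523, 0.1611, 0.0841]
orientation: [-0.003, -3.141, 0.0]
force: [-0.0, 0.3, -0.7]
opening: 0.0393
t: 26.55
tool_pos: [0.4524, 0.1612, 0.0813]
orientation: [-0.003, -3.141, 0.0]
force: [-0.2, -0.6, -0.7]
opening: 0.0394
```

```bash
python3 -m inch '[[[-0.1,0,0.2,0,0,0,1],[0,0,0,0,0,0,1],[0,0,0,0,0,0,1]]]'
python3 -m inch '[[[0,0,0.1,0,0,0,1],[0,0,0,0,0,0,1],[0,0,0,0,0,0,1]]]'

```

```text
t: 26.85
tool_pos: [0.4535, 0.1611, 0.0793]
orientation: [-0.003, -3.141, 0.0]
force: [0.4, 0.9, -1.3]
opening: 0.0392
t: 27.15
tool_pos: [0.4538, 0.1612, 0.0786]
orientation: [0.003, 3.141, 0.0]
force: [-0.1, -0.2, 0.8]
opening: 0.0394
```

```bash
python3 -m inch '[[[0,0,0.1,0,0,0,1],[0,0,0,0,0,0,1],[0,0,0,0,0,0,1]]]'
python3 - <<'E'
from h import *
import pickle
from plant import robot
cs={n:robot.read_camera(n) for n in("scene","side")};pickle.dump(cs,open("a9.pkl","wb"))
a=cs["scene"]["image"];b=cs["side"]["image"]
cv2.imwrite("pics/a9.png",np.hstack([cv2.resize(a[150:300,270:400],(520,600)),cv2.resize(b[90:240,110:180],(280,600))]))
E
```

```text
t: 27.45
tool_pos: [0.4542, 0.1613, 0.0786]
orientation: [0.003, 3.14, 0.0]
force: [-2.4, -0.7, 7.8]
opening: 0.0396
```

View pics/a9.png

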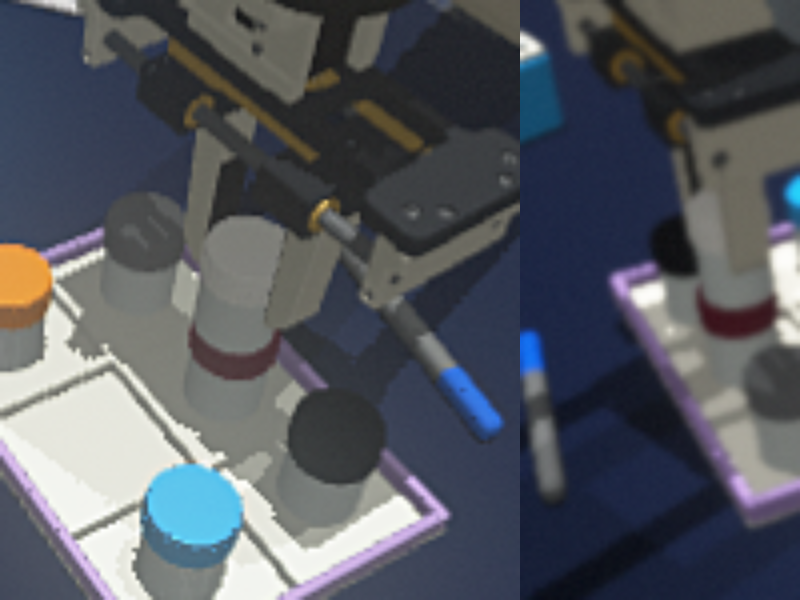

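White sits centred on maroon in both views, its edges flush with the maroon band (190–280 scene, 697–775 side). Release.

```bash
python3 -m inch '[[[0,0,-0.1,0,0,0,1],[0,0,0,0,0,0,-0.3],[0,0,0,0,0,0,-0.3],[0,0,0,0,0,0,-0.3],[0,0,-1,0,0,0,-0.3]]]'
python3 -m inch '[[[0,0,-2,0,0,0,-0.3],[0,0,-4,0,0,0,-0.3],[0,0,-4,0,0,0,-0.3],[-3,-4,-1,0,0,0,-0.3],[-4,-4,0,0,0,0,-0.3]]]'
python3 -m inch '[[[-4,-4,0,0,0,0,-0.3],[-4,-4,0,0,0,0,-0.3],[0,-3,0,0,0,0,-0.3],[0,0,0,0,0,0,-0.3],[0,0,0,0,0,0,-0.3]]]'
python3 - <<'E'
from h import *
import pickle
from plant import robot
cs={n:robot.read_camera(n) for n in("scene","side")};pickle.dump(cs,open("a10.pkl","wb"))
a=cs["scene"]["image"];b=cs["side"]["image"]
cv2.imwrite("pics/a10.png",np.hstack([cv2.resize(a[130:330,230:400],(510,600)),cv2.resize(b[100:300,150:240],(270,600))]))
cv2.imwrite("pics/a11.png",np.hstack([cv2.resize(a[110:330,140:400],(520,440)),cv2.resize(b[90:240,110:250],(280,300)) if 0 else cv2.copyMakeBorder(cv2.resize(b[90:240,110:250],(280,300)),0,140,0,0,cv2.BORDER_CONSTANT)]))
E
```

```text
t: 28.05
tool_pos: [0.4522, 0.1608, 0.0871]
orientation: [-0.003, -3.138, 0.001]
force: [-0.6, -0.1, -0.1]
opening: 0.0599
t: 28.55
tool_pos: [0.5204, 0.0866, 0.2029]
orientation: [-0.002, 3.135, 0.001]
force: [0.8, 1.2, 0.4]
opening: 0.0605
t: 29.05
tool_pos: [0.5886, -0.0147, 0.1985]
orientation: [-0.005, -3.141, -0.001]
force: [0.6, 0.6, 0.1]
opening: 0.0607
```

View pics/a11.png

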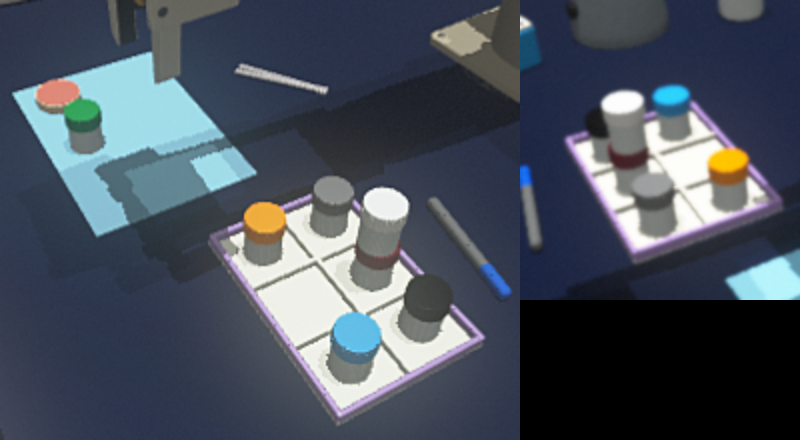

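Everything is in place: white stands on maroon at (383,205)/(377,250), orange (265,220) is behind grey, blue (355,335) is behind black, and green has not moved. The gripper is clear of it all, so I'm handing in.

```bash
python3 -c "
from plant import robot
print(robot.close_job(), robot.read_state()['t'])"
```

```text
the job is handed in; nothing more can be done
the job is handed in; nothing more can be done
```

The job is done and handed in at about 29 s on the robot's clock. I set maroon between the two standards, orange behind grey and blue behind black, then stood white on maroon.

- **Final check:** with the gripper clear, the scene and side pictures show all pots upright in the right compartments. The standards and the green pot look where they started, and nothing has fallen.
- **Centring of white:** just before release, its sides lined up with maroon's cap in both views. I did not re-measure the offset in millimetres after letting go.
- **Forces:** the highest wrist force reported at the end of a move was about 24 N, while setting maroon down.
- **Disagreements:** the wrist camera's positions differed from the gripped positions by up to about 4 mm. The arm also kept drifting a few millimetres after each move, so I corrected by small steps near each placing.

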